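# Close up the tea chest

### The job

Close up the tea chest on the kitchen island: with the fingertips, push both of its drawers fully home and push the raised lid down until it lies flat on the chest. Do it gently, so that neither the drawers nor the lid slam. Leave the mug, the jar and the syrup bottle standing where they are; nothing is to be picked up.

Things in the scene. Friction and masses are not known exactly. Their poses are not given: they have to be found in the camera images.
- chest: wooden tea chest, fixed, 170 deep (x) x 300 wide (y) x 95 mm high, 105 mm with the lid shut. Origin: centre of its underside; x points from the drawer side to the hinge side, y to its left, z up. Carcass front at x = -85 mm, lid hinge at x = +85 mm. Two drawers side by side, centred at y = +73 and -73 mm; above them a shallow tray, covered by the lid
- drawer_left (a joint): how far the left (+y) drawer stands out, in m: 0 = fully home, up to 0.09. It opens along the chest's -x; about 1.5 N of friction, some damping (6 N s/m), no spring: it stays where it is left. Initially open 30 to 70 mm
- drawer_left_front (a point): centre of the outer face of the left drawer's flat green front panel (142 wide x 60 high x 12 mm thick, no knob; the dark strip is a finger groove). When home this point is at x = -97, y = +73, z = +36 mm of the chest; the panel spans z = 6 to 66 mm. Its x axis points into the chest
- drawer_right (a joint): the same for the right (-y) drawer: 0 = fully home, up to 0.09 m
- drawer_right_front (a point): centre of the outer face of the right drawer's green front panel, same size; when home at x = -97, y = -73, z = +36 mm of the chest
- lid (a joint): angle of the lid in rad: 0 = shut, flat on the chest; grows as it opens (its front edge rises and swings back towards the hinge); 1.4 = the stop, almost upright. Initially 0.9 to 1.25. A stiff hinge (0.45 N m of friction) holds it at any angle, so it must be pushed all the way down; about 2 to 5 N at its front edge moves it
- lid_edge (a point): middle of the free (front) edge of the lid, on its outer face (top when shut). Lid: light wood panel, 175 mm from hinge to free edge, 300 wide, 10 mm thick. Shut, this point is at x = -90, y = 0, z = +105 mm of the chest. Raised, the outer face looks up and towards chest +x: push from that side. Its x axis runs from free edge to hinge, z is the outward normal
- lid_hinge (a point): middle of the hinge line (along the chest's y) at x = +85, y = 0, z = +95 mm of the chest; the lid's underside lies on this line and its outer face is 10 mm off it
- mug: blue mug, 80 mm across, 92 mm high, loose, 0.3 kg; origin at the centre of its underside
- jar: white jar with a green cap, 74 mm across, 100 mm high, loose, 0.4 kg; origin at the centre of its underside
- syrup: amber syrup bottle with a yellow cap, 60 mm across, 135 mm high, loose, 0.35 kg; origin at the centre of its underside
Mind the look-alikes: they are no part of the job. There is more than one size of the syrup; the job needs the larger. Several things have the shape of the jar; the one meant has the colours described above.

How it is judged:
At the end, for the whole second after the job is handed in: Both drawers are home to within 5 mm, the lid lies shut to within 0.04 rad (about 7 mm at its edge), and the mug, jar and syrup bottle stand upright within 20 mm of where they began (value of joint each of drawer_left, drawer_right below 0.005 m and value of joint lid below 0.04 rad and distance of each of mug, jar, syrup from where it was at the start of the episode below 0.02 m and angle between each of mug, jar, syrup's own z axis and vertical below 0.15 rad); the robot touches nothing.
It fails at once if the left drawer slams (shuts faster than 0.4 m/s) (velocity of joint drawer_left below -0.4 m/s).
It fails at once if the right drawer slams (shuts faster than 0.4 m/s) (velocity of joint drawer_right below -0.4 m/s).
It fails at once if the lid slams (shuts faster than 3 rad/s) (velocity of joint lid below -3 rad/s).
It fails at once if the mug, jar or syrup bottle is lifted, carried, shoved more than 20 mm or tipped (distance of any of mug, jar, syrup from where it was at the start of the episode above 0.02 m or angle between any of mug, jar, syrup's own z axis and vertical above 0.3 rad).
It also fails if it takes over 64 s, if anything falls off the work surface, if the arm or the gripper's body presses on something with over 40 N, if the wrist force passes 120 N, or if a joint passes its speed limit or range.

### The arm

A 6-joint arm with a two-finger parallel gripper is mounted at the origin on the work surface. World frame = base frame: x ahead of the robot, y to its left, z up, the work surface at z = 0. Lengths are in m, angles in rad, forces in N, time in s.
With the tool pointing down it reaches from about 0.375 to 0.825 m from the base axis. Payload 5.5 kg.
Tool frame: the origin (TCP) lies midway between the tips of the shut fingers; the grasp point (between the pads) lies 19 mm behind it; z points along the fingers, y is the line along which they close (so a half turn about z gives the same grasp; the last joint's range is limited). The gripper opens to 85 mm and grips with 20 to 120 N. Pads are 22 mm wide; open, the fingers measure 114 mm over their backs; the gripper's body (76 mm by 85 mm) begins 54 mm behind the grasp point. The pads swing forward as they close: fully open they stand 13 mm farther back than shut.
Start: joints at [-1.151, 0.314, -0.047, 1.21, 0, 1.571], TCP at [0.245, -0.548, 0.231] pointing down, gripper open.
Joint ranges: [-2.67, 2.67], [-0.69, 1.73], [-1.03, 1.25], [-2.08, 2.16], [-1.42, 1.45], [-3.14, 3.14]. Speed limits (rad/s): [2.39, 2.39, 3.01, 3.14, 3.14, 3.14].

### API

Orientations are given as a unit quaternion [x, y, z, w].
In Python, from rig import manip gives the robot as it stands.
- The arm moves only by the shell command python3 -m handwheel 'ROWS' [FORCE]. ROWS is JSON, a list of rows, each an object with "claw": the closure in counts, from 0 (fully open) to 255 (shut); "slide": the shift along the world's x, y, z in cm, a list of three; "dr": the turn, a rotation vector about the world's x, y, z in degrees, a list of three. A call has 1 to 20 rows; each row shifts and turns the commanded pose from where the row before left it; what a row does not reach is not made up. A row lasts 1/10 s, in which the tool goes at most 50 mm and 8.59 degrees, less where a joint would pass 70% of its speed; a pose out of reach is approached as far as the arm can. A call is refused whole if a number of a shift passes 5 or a number of a turn 8.59, either way. A call with a gripper value outside its range is refused whole. The fingers move at their own pace and stop on an object; FORCE is the grip in N (left out, the last holds). Time passes only in rows, so rows that do not move let the fingers close. It gives the time, the measured TCP pose, the force, the opening and the grip force at its end, in the units of the state.
- manip.sense(): the state, without advancing time (a new reading comes with each control period).
- manip.read_camera(name): name is "scene" or "top" or "wrist"; returns a dict with "image" (384x512x3 uint8, blue, green, red), "camera_matrix" (3x3 intrinsics, pixels), "camera_from_world" (4x4, takes a point from world to camera coordinates). Camera axes: x right, y up, looking along -z (the intrinsics and any distortion apply to the point x, -y, -z); pixel columns grow to the right and rows downward; lengths in m; the calibration is good to about 2 mm. The wrist camera is an equidistant fisheye: a pixel r from the principal point sees the ray r / f radians off the axis. A picture is of the moment at which its call begins. There is no depth.
- manip.close_job(): hands the job in; it is judged then, once.
Trained networks look in the newest picture that a camera, given by its name, has taken for a name from the list of things; names that differ only in an ending like _2 or _b are one class to them, and where a whole thing is asked for, a point or a joint stands for the part that bears it (a point fixed in the world has none). Each returns a list of dicts, best first, with "p" (0 to 1); they miss things now and then, are a little off and sometimes report something else, mostly with a low value. They report only what shows in the picture. A call takes as long as a camera call. They do not tell look-alikes from the thing itself.
- manip.silhouettes(target, camera): "pixels" (384x512 bool, what is visible of it).
- manip.mark_of(target, camera): "at" ([x, y, z] in m, in world coordinates, good to about 4 mm: a listed point, or the origin of a listed thing).
The state is a dict: "time": time; "q": joint angles; "qd": joint speeds; "joint_torque": joint torques, N m; "ee_pos": TCP position; "tool_rot": TCP orientation; "ft_force": force on the tool from outside, world axes, zero at the start; "moment": the same for the moment, N m; "grip_width": finger opening in m; "grip_force": force on a finger pad.
Only numpy, scipy, OpenCV 4.12 (cv2) and the standard library are available. Lean on these libraries where they do the work, as an engineer would, in place of code of your own. Each camera call takes 0.05 s, during which the arm holds its last target. There are 200 camera calls.

## Working session

There is one attempt and no reset: what is moved stays moved. The work goes in short steps, Python scripts to look and compute and a shell command to move; the robot and the scene stay as the last step left them, time stands still between calls to the robot, and variables do not carry over. Pictures are saved under pics/ and viewed, at most 10 in all, crops included, and the job is handed in when it is done.

```bash
mkdir -p pics; python3 - <<'E'
from rig import manip
import cv2,numpy as np
s=manip.sense();print({k:np.round(s[k],3).tolist() for k in s})
ims=[]
for c in("scene","top"):
    r=manip.read_camera(c);cv2.imwrite(f"pics/{c}0.png",r["image"]);ims.append(r["image"])
    for t in["chest","drawer_left_front","drawer_right_front","lid_edge","lid_hinge","mug","jar","syrup"]:
        M=r["camera_from_world"];K=r["camera_matrix"]
        for d in manip.mark_of(t,c):
            p=M@np.r_[d["at"],1];q=K@[p[0],-p[1],-p[2]]
            print(c,t,round(d["p"],2),np.round(d["at"],3),np.round(q[:2]/q[2]))
E
```

```text
{'time': 0.0, 'q': [-1.151, 0.314, -0.048, 1.21, 0.0, 1.571], 'qd': [0.002, 0.001, 0.001, -0.0, 0.0, -0.001], 'joint_torque': [-0.001, -53.96, 33.974, 0.019, -0.0, -0.0], 'ee_pos': [0.244, -0.547, 0.23], 'tool_rot': [0.978, 0.208, -0.0, -0.001], 'ft_force': [0.331, -0.509, 0.21], 'moment': [-0.053, -0.013, -0.013], 'grip_force': 0.0, 'grip_width': 0.085}
scene chest 0.35 [ 0.494 -0.03   0.032] [195. 213.]
scene drawer_left_front 0.75 [ 0.493 -0.032  0.032] [195. 213.]
scene drawer_right_front 0.68 [ 0.484 -0.178  0.039] [179. 259.]
scene lid_edge 0.93 [ 0.637 -0.099  0.241] [240. 197.]
scene lid_hinge 0.88 [ 0.733 -0.097  0.092] [280. 234.]
scene mug 0.76 [ 0.551 -0.376 -0.002] [189. 345.]
scene jar 0.75 [ 0.551 -0.38  -0.001] [188. 347.]
scene jar 0.73 [ 0.701  0.153 -0.001] [277. 176.]
scene jar 0.65 [0.826 0.132 0.004] [318. 186.]
scene syrup 0.84 [ 0.753 -0.337  0.   ] [275. 341.]
scene syrup 0.83 [ 0.672 -0.386  0.005] [238. 356.]
top chest 0.57 [ 0.647 -0.102  0.   ] [314. 193.]
top drawer_left_front 0.55 [ 0.491 -0.032  0.033] [289. 257.]
top drawer_left_front 0.48 [ 0.488 -0.177  0.036] [350. 257.]
top drawer_right_front 0.7 [ 0.486 -0.176  0.037] [349. 257.]
top lid_edge 0.83 [ 0.633 -0.1    0.238] [328. 186.]
top lid_edge 0.51 [0.699 0.156 0.004] [211. 176.]
top lid_hinge 0.66 [ 0.731 -0.101  0.096] [317. 152.]
top mug 0.79 [ 0.55  -0.383  0.002] [429. 229.]
top jar 0.97 [0.701 0.156 0.001] [211. 175.]
top jar 0.86 [0.819 0.137 0.006] [218. 129.]
top syrup 0.81 [ 0.673 -0.387  0.003] [427. 180.]
top syrup 0.57 [ 0.752 -0.332 -0.002] [402. 150.]
```

View pics/scene0.png

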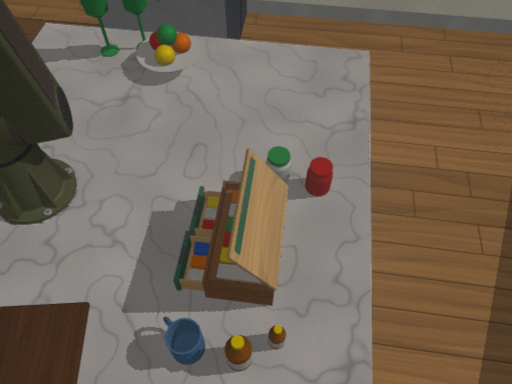

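View pics/top0.png

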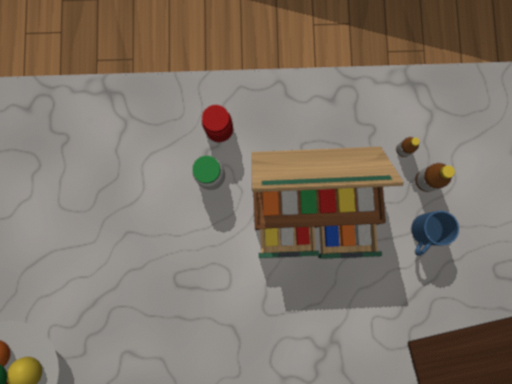

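The scene picture shows the chest at about (245,235), with the lid raised and both green drawer fronts out at (195,215) and (180,260).

- **Chest, drawers and lid:** only one of each, with no look-alikes.
- **Jar:** the one with the green cap at (279,162), not the red one at (320,176).
- **Syrup:** the large bottle at (238,350), not the small one at (277,336).
- **Mug:** (186,342), only one.

I won't touch the jar, syrup or mug. I'll take one close crop of the chest to check the choice, and set off over the free area in front of the drawers.

```bash
python3 - <<'E'
import cv2
i=cv2.imread("pics/scene0.png")[140:380,150:350];cv2.imwrite("pics/crop1.png",cv2.resize(i,None,fx=2.5,fy=2.5,interpolation=cv2.INTER_CUBIC))
E
python3 -m handwheel '[{"claw":255,"slide":[1.5,3,0],"dr":[0,0,-2]},{"claw":255,"slide":[1.5,3,0],"dr":[0,0,-2]},{"claw":255,"slide":[1.5,3,0],"dr":[0,0,-2]},{"claw":255,"slide":[1.5,3,0],"dr":[0,0,-2]},{"claw":255,"slide":[1.5,3,0],"dr":[0,0,-2]},{"claw":255,"slide":[1.5,3,0],"dr":[0,0,-2]},{"claw":255,"slide":[1.5,3,0],"dr":[0,0,-2]},{"claw":255,"slide":[1.5,3,0],"dr":[0,0,-2]},{"claw":255,"slide":[1.5,3,0],"dr":[0,0,-2]},{"claw":255,"slide":[1.5,3,0],"dr":[0,0,-2]},{"claw":255,"slide":[1.5,3,0],"dr":[0,0,-2]},{"claw":255,"slide":[2,4,0],"dr":[0,0,-2]},{"claw":255,"slide":[0,0,0],"dr":[0,0,0]}]' 20
```

```text
time: 2.2
ee_pos: [0.4313, -0.1742, 0.2315]
tool_rot: [1.0, 0.003, 0.001, -0.001]
ft_force: [-1.1, -0.8, 0.5]
grip_width: 0.0002
grip_force: 0.0
```

View pics/crop1.png

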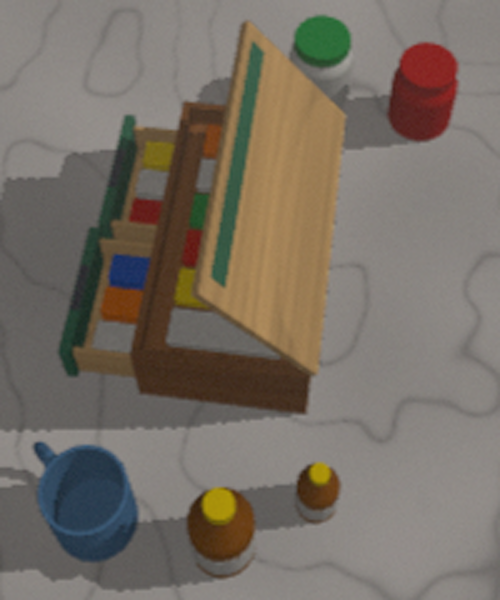

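The crop confirms it: one chest with two green drawer fronts and a raised lid, clear of the mug, bottles and jars. Next I lower in front of the right drawer.

```bash
python3 -m handwheel '[{"claw":255,"slide":[0,0,-3],"dr":[0,0,0]},{"claw":255,"slide":[0,0,-3],"dr":[0,0,0]},{"claw":255,"slide":[0,0,-3],"dr":[0,0,0]},{"claw":255,"slide":[0,0,-3],"dr":[0,0,0]},{"claw":255,"slide":[0,0,-3],"dr":[0,0,0]},{"claw":255,"slide":[0,0,-2],"dr":[0,0,0]},{"claw":255,"slide":[0,0,-1.5],"dr":[0,0,0]},{"claw":255,"slide":[1,0,0],"dr":[0,0,0]},{"claw":255,"slide":[1,0,0],"dr":[0,0,0]},{"claw":255,"slide":[1,0,0],"dr":[0,0,0]},{"claw":255,"slide":[1,0,0],"dr":[0,0,0]},{"claw":255,"slide":[1,0,0],"dr":[0,0,0]},{"claw":255,"slide":[1,0,0],"dr":[0,0,0]},{"claw":255,"slide":[1,0,0],"dr":[0,0,0]}]'
python3 - <<'E'
from rig import manip
import numpy as np
for c in("top","scene"):
    manip.read_camera(c)
    for t in("drawer_right_front","drawer_left_front","chest"):print(c,t,[(round(d["p"],2),np.round(d["at"],3)) for d in manip.mark_of(t,c)])
E
```

```text
time: 3.6
ee_pos: [0.5001, -0.1778, 0.0464]
tool_rot: [1.0, 0.001, -0.0, -0.0]
ft_force: [-1.8, 0.7, 2.6]
grip_width: -0.0002
grip_force: 1.1
top drawer_right_front [(0.62, array([ 0.511, -0.176,  0.037])), (0.58, array([ 0.673, -0.39 ,  0.005]))]
top drawer_left_front [(0.97, array([ 0.494, -0.029,  0.032]))]
top chest [(0.95, array([ 0.643, -0.099,  0.004]))]
scene drawer_right_front [(0.98, array([ 0.512, -0.18 ,  0.038]))]
scene drawer_left_front []
scene chest [(0.33, array([ 0.702,  0.153, -0.001]))]
```

```bash
python3 -m handwheel '[{"claw":255,"slide":[1,0,0],"dr":[0,0,0]},{"claw":255,"slide":[1,0,0],"dr":[0,0,0]},{"claw":255,"slide":[0.8,0,0],"dr":[0,0,0]},{"claw":255,"slide":[0.3,0,0],"dr":[0,0,0]},{"claw":255,"slide":[0.2,0,0],"dr":[0,0,0]}]'; python3 -m handwheel '[{"claw":255,"slide":[0.2,0,0],"dr":[0,0,0]},{"claw":255,"slide":[0.2,0,0],"dr":[0,0,0]}]';python3 -m handwheel '[{"claw":255,"slide":[0.2,0,0],"dr":[0,0,0]},{"claw":255,"slide":[0.1,0,0],"dr":[0,0,0]}]'
```

```text
time: 4.5
ee_pos: [0.5332, -0.1779, 0.0462]
tool_rot: [1.0, 0.001, 0.0, 0.0]
ft_force: [-0.7, 0.1, 0.7]
grip_width: 0.0004
grip_force: 0.8
time: 4.7
ee_pos: [0.5365, -0.1778, 0.0463]
tool_rot: [1.0, 0.0, -0.0, -0.0]
ft_force: [-2.2, 0.6, 0.2]
grip_width: 0.0001
grip_force: 0.8
time: 4.9
ee_pos: [0.5396, -0.1779, 0.0463]
tool_rot: [1.0, 0.0, 0.0, -0.0]
ft_force: [-1.4, 1.0, -0.3]
grip_width: -0.0001
grip_force: 0.8
```

```bash
for i in 1 2 ; do python3 -m handwheel '[{"claw":255,"slide":[0.2,0,0],"dr":[0,0,0]},{"claw":255,"slide":[0.1,0,0],"dr":[0,0,0]}]' | grep -E 'pos|ft'; done
```

```text
ee_pos: [0.5407, -0.1778, 0.0461]
ft_force: [-9.8, 1.3, 6.5]
ee_pos: [0.5408, -0.1778, 0.0458]
ft_force: [-17.3, 1.0, 12.7]
```

The right drawer is at its stop, with TCP x at 0.541 and the force rising. Now the left drawer.

```bash
python3 -m handwheel '[{"claw":255,"slide":[-2,0,0],"dr":[0,0,0]},{"claw":255,"slide":[-3,0,0],"dr":[0,0,0]},{"claw":255,"slide":[-3,0,0],"dr":[0,0,0]},{"claw":255,"slide":[-2.6,0,0],"dr":[0,0,0]},{"claw":255,"slide":[0,3,0],"dr":[0,0,0]},{"claw":255,"slide":[0,3,0],"dr":[0,0,0]},{"claw":255,"slide":[0,3,0],"dr":[0,0,0]},{"claw":255,"slide":[0,3,0],"dr":[0,0,0]},{"claw":255,"slide":[0,2.6,0],"dr":[0,0,0]},{"claw":255,"slide":[1,0,0],"dr":[0,0,0]},{"claw":255,"slide":[1,0,0],"dr":[0,0,0]},{"claw":255,"slide":[1,0,0],"dr":[0,0,0]},{"claw":255,"slide":[1,0,0],"dr":[0,0,0]},{"claw":255,"slide":[1,0,0],"dr":[0,0,0]},{"claw":255,"slide":[1,0,0],"dr":[0,0,0]},{"claw":255,"slide":[1,0,0],"dr":[0,0,0]},{"claw":255,"slide":[1,0,0],"dr":[0,0,0]},{"claw":255,"slide":[1,0,0],"dr":[0,0,0]}]'
for i in 1 2 3 4; do python3 -m handwheel '[{"claw":255,"slide":[0.2,0,0],"dr":[0,0,0]},{"claw":255,"slide":[0.1,0,0],"dr":[0,0,0]}]' | grep -E 'pos|ft'; done
```

```text
time: 7.1
ee_pos: [0.5301, -0.0321, 0.0461]
tool_rot: [1.0, 0.0, -0.0, 0.0]
ft_force: [-2.4, -0.2, 0.3]
grip_width: -0.0001
grip_force: 1.1
ee_pos: [0.5332, -0.0318, 0.0463]
ft_force: [-1.0, -1.0, 0.7]
ee_pos: [0.5353, -0.0318, 0.0463]
ft_force: [-1.6, -0.1, 0.4]
ee_pos: [0.5385, -0.0318, 0.0463]
ft_force: [-1.6, -0.9, -0.1]
ee_pos: [0.5386, -0.0317, 0.0459]
ft_force: [-11.0, 0.5, 7.9]
```

Left drawer is home too. Next: back off, rise over the lid and take a check look.

```bash
python3 -m handwheel '[{"claw":255,"slide":[-2,0,0],"dr":[0,0,0]},{"claw":255,"slide":[-3,0,0],"dr":[0,0,0]},{"claw":255,"slide":[-1,0,4],"dr":[0,0,0]},{"claw":255,"slide":[0,0,4],"dr":[0,0,0]},{"claw":255,"slide":[0,0,4],"dr":[0,0,0]},{"claw":255,"slide":[0,-1,4],"dr":[0,0,0]},{"claw":255,"slide":[0,-1,4],"dr":[0,0,0]},{"claw":255,"slide":[0,-1,4],"dr":[0,0,0]},{"claw":255,"slide":[2,-1,2],"dr":[0,0,0]},{"claw":255,"slide":[3,-1,0],"dr":[0,0,0]},{"claw":255,"slide":[3,-1,0],"dr":[0,0,0]},{"claw":255,"slide":[3,-0.8,0],"dr":[0,0,0]},{"claw":255,"slide":[3,0,0],"dr":[0,0,0]},{"claw":255,"slide":[3,0,0],"dr":[0,0,0]},{"claw":255,"slide":[3,0,0],"dr":[0,0,0]},{"claw":255,"slide":[0,0,0],"dr":[0,0,0]}]'
python3 - <<'E'
from rig import manip
import numpy as np,cv2
for c in("top","scene"):
    r=manip.read_camera(c)
    for t in("drawer_right_front","drawer_left_front","lid_edge","lid_hinge"):print(c,t,[(round(d["p"],2),np.round(d["at"],3)) for d in manip.mark_of(t,c)])
cv2.imwrite("pics/s2.png",r["image"])
E
```

```text
time: 9.5
ee_pos: [0.6846, -0.0997, 0.3042]
tool_rot: [1.0, 0.001, 0.0, -0.0]
ft_force: [0.1, 0.2, 0.8]
grip_width: -0.0001
grip_force: 0.0
top drawer_right_front []
top drawer_left_front [(0.56, array([ 0.55 , -0.027,  0.033]))]
top lid_edge [(0.61, array([ 0.632, -0.1  ,  0.241]))]
top lid_hinge [(0.97, array([ 0.732, -0.1  ,  0.099])), (0.17, array([ 0.645, -0.099,  0.003]))]
scene drawer_right_front [(0.63, array([ 0.548, -0.176,  0.039]))]
scene drawer_left_front [(0.64, array([ 0.55 , -0.03 ,  0.036]))]
scene lid_edge [(0.93, array([ 0.635, -0.102,  0.239]))]
scene lid_hinge [(0.84, array([ 0.733, -0.1  ,  0.093]))]
```

View pics/s2.png

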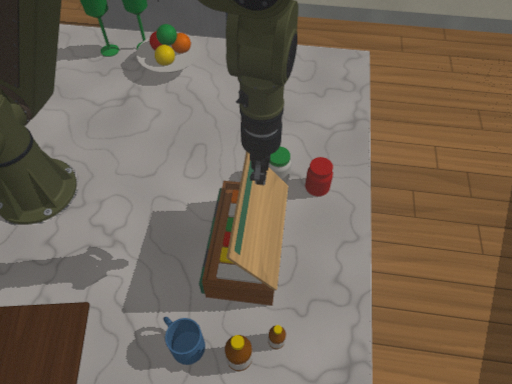

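The picture shows both drawers shut flush at (210,240) and the fingertips above the lid's outer face at (262,172). I now follow the lid's arc down slowly.

```bash
python3 -m handwheel '[{"claw":255,"slide":[-0.9,0,-3],"dr":[0,0,0]},{"claw":255,"slide":[0,0,-3],"dr":[0,0,0]},{"claw":255,"slide":[-0.8,0,-1],"dr":[0,0,0]},{"claw":255,"slide":[-0.9,0,-1],"dr":[0,0,0]},{"claw":255,"slide":[-1,0,-0.8],"dr":[0,0,0]},{"claw":255,"slide":[-1,0,-0.8],"dr":[0,0,0]},{"claw":255,"slide":[0,0,0],"dr":[0,0,0]}]'
python3 -m handwheel '[{"claw":255,"slide":[-0.7,0,-0.8],"dr":[0,0,0]},{"claw":255,"slide":[-0.7,0,-0.8],"dr":[0,0,0]},{"claw":255,"slide":[-0.6,0,-0.8],"dr":[0,0,0]},{"claw":255,"slide":[-0.5,0,-0.9],"dr":[0,0,0]},{"claw":255,"slide":[-0.5,0,-0.9],"dr":[0,0,0]},{"claw":255,"slide":[-0.5,0,-0.9],"dr":[0,0,0]}]'
python3 -m handwheel '[{"claw":255,"slide":[-0.4,0,-1],"dr":[0,0,0]},{"claw":255,"slide":[-0.3,0,-1],"dr":[0,0,0]},{"claw":255,"slide":[-0.3,0,-1],"dr":[0,0,0]},{"claw":255,"slide":[0,0,-0.8],"dr":[0,0,0]},{"claw":255,"slide":[0,0,-0.6],"dr":[0,0,0]}]'
```

```text
time: 10.7
ee_pos: [0.6341, -0.0999, 0.2099]
tool_rot: [1.0, 0.0, -0.001, -0.0]
ft_force: [-0.6, -0.1, -0.3]
grip_width: -0.0002
grip_force: 0.0
time: 11.3
ee_pos: [0.6005, -0.1, 0.1586]
tool_rot: [1.0, 0.0, 0.0, 0.0]
ft_force: [1.3, -0.3, 1.9]
grip_width: 0.0003
grip_force: 0.8
time: 11.8
ee_pos: [0.5898, -0.0996, 0.1141]
tool_rot: [1.0, 0.0, -0.001, -0.0]
ft_force: [-1.0, 0.4, 1.5]
grip_width: 0.0003
grip_force: 0.8
```

```bash
for i in 1 2 3 4; do python3 -m handwheel '[{"claw":255,"slide":[0,0,-0.2],"dr":[0,0,0]},{"claw":255,"slide":[0,0,-0.2],"dr":[0,0,0]}]' | grep -E 'pos|ft'; done
python3 - <<'E'
from rig import manip
import numpy as np
manip.read_camera("scene")
print([(round(d["p"],2),np.round(d["at"],3)) for d in manip.mark_of("lid_edge","scene")])
E
```

```text
ee_pos: [0.5905, -0.0998, 0.1111]
ft_force: [-0.1, 1.0, 1.6]
ee_pos: [0.5908, -0.0998, 0.1075]
ft_force: [-1.3, -0.3, 0.8]
ee_pos: [0.5908, -0.0999, 0.1049]
ft_force: [-9.6, 2.0, 25.8]
ee_pos: [0.5908, -0.0999, 0.1045]
ft_force: [-20.0, 3.1, 53.5]
[(0.95, array([ 0.557, -0.105,  0.107]))]
```

The lid is at its stop, with the tip at 0.1045 and the force rising. I retract and check.

```bash
python3 -m handwheel '[{"claw":255,"slide":[0,0,1],"dr":[0,0,0]},{"claw":255,"slide":[0,0,2],"dr":[0,0,0]},{"claw":255,"slide":[0,0,4],"dr":[0,0,0]},{"claw":255,"slide":[0,0,4],"dr":[0,0,0]},{"claw":255,"slide":[-3,0,4],"dr":[0,0,0]},{"claw":255,"slide":[-4,0,1],"dr":[0,0,0]},{"claw":255,"slide":[-4,0,0],"dr":[0,0,0]},{"claw":255,"slide":[-4,0,0],"dr":[0,0,0]},{"claw":255,"slide":[0,0,0],"dr":[0,0,0]},{"claw":255,"slide":[0,0,0],"dr":[0,0,0]}]'
python3 - <<'E'
from rig import manip
import numpy as np,cv2
for c in("top","scene"):
    r=manip.read_camera(c)
    for t in("drawer_right_front","drawer_left_front","lid_edge","mug","jar","syrup"):print(c,t,[(round(d["p"],2),np.round(d["at"],3)) for d in manip.mark_of(t,c)])
cv2.imwrite("pics/s3.png",r["image"])
E
```

```text
time: 13.7
ee_pos: [0.4406, -0.1, 0.2598]
tool_rot: [1.0, 0.0, 0.001, 0.0]
ft_force: [0.3, -0.3, -0.2]
grip_width: -0.0001
grip_force: 0.0
top drawer_right_front [(0.79, array([ 0.551, -0.173,  0.037])), (0.28, array([ 0.649, -0.1  ,  0.001]))]
top drawer_left_front [(0.63, array([ 0.545, -0.028,  0.034]))]
top lid_edge [(0.79, array([ 0.554, -0.104,  0.103]))]
top mug [(0.76, array([ 0.548, -0.383,  0.002]))]
top jar [(0.94, array([0.822, 0.135, 0.002]))]
top syrup [(0.75, array([ 0.753, -0.332,  0.   ])), (0.73, array([ 0.67 , -0.387,  0.001]))]
scene drawer_right_front []
scene drawer_left_front [(0.37, array([ 0.648, -0.1  ,  0.003]))]
scene lid_edge [(0.96, array([ 0.56 , -0.102,  0.104]))]
scene mug [(0.58, array([ 0.548, -0.377, -0.001]))]
scene jar [(0.96, array([0.823, 0.133, 0.005])), (0.93, array([0.702, 0.156, 0.001]))]
scene syrup [(0.89, array([ 0.757, -0.337, -0.   ])), (0.86, array([ 0.671, -0.383,  0.001]))]
```

View pics/s3.png

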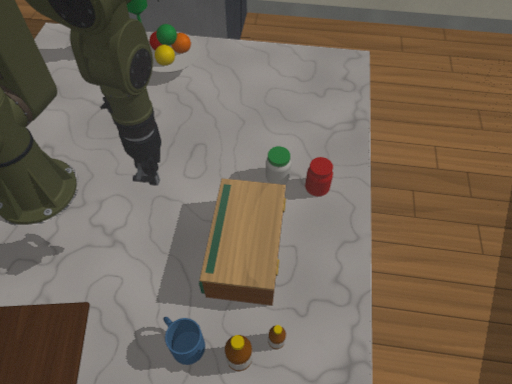

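The chest is shut flat at (245,240). The mug, jar and bottles are where they began, and the arm is clear.

```bash
python3 -c "from rig import manip;print(manip.close_job())"
```

```text
the job is handed in; nothing more can be done
None
```

The tea chest is closed: both drawers are fully home and the lid lies flat, the mug, jar and syrup bottle are where they began, and the job is handed in (no verdict was shown).

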